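# Bring the test probe down on a breaker with the coarse ring only

### The job

Slide the breaker module along its channel until it sits fully home against the end stop, then turn only the outer (coarse) ring of the two-part knob clockwise until the spring-loaded probe bears on the module with a light pressure of about 8 newtons, and let go so that it stays clamped. Leave the inner (fine) knob as it is set, work the probe by the ring alone without touching its arm, never press the module hard enough to damage it (18 newtons or more), and leave everything else lying as it is.

Things in the scene. Friction and masses are not known exactly. Their poses are not given: they have to be found in the camera images.
- stand: the test stand, fixed. Origin: on the table top; x runs along the module channel towards its end stop, z up. Dark steel base plate, x -130 to +100 mm, y -100 to +100 mm, 12 mm thick. The probe comes down at x +30, y -60 mm; the knob's axis is at x +20, y +55 mm
- stop_face (a point): channel end: foot of the end stop's face, mid-width, on the channel floor (stand frame x +39, y -60, z 12 mm). The channel runs from here 159 mm along the stand's -x, open at that end: two aluminium rails 14 mm high, 6 mm thick, 39 mm apart, on the base plate as floor; the stop is 22 mm high
- column_top (a point): centre of the top of the grey gear column, 80 (x) x 70 (y) mm, 115 mm above the table, which carries the two-part knob. All else within 80 mm of the knob's axis is lower than the outer ring, except the inner knob
- module_center (a point): the loose white two-pole breaker module in the channel, about 0.2 kg, 80 mm long (along the channel) x 36 wide x 38 high, with a 40 mm long, 14 mm higher middle and a toggle on it (59 mm in all). This point: its middle, 19 mm above its underside. It starts 40 to 85 mm short of home and slides at 1 to 2 N. Home, its far end touches the stop and this point is 40 mm before the stop's face
- module: the same breaker module; origin at the centre of its underside, x along its length. When home, the probe meets the flat end shoulder (38 mm high, with a terminal screw) 31 mm from its middle
- spare_breaker: a second, identical breaker module lying on the table beside the stand (not to be used)
- ring_center (a point): centre of the outer ring (coarse drive), a black ribbed plastic cylinder, 52 mm diameter, 22 mm high, axis vertical; this point is on the axis, half-way up (130 mm above the table). Its underside is 4 mm above the column's top
- coarse (a joint): outer ring's angle, rad, grows clockwise seen from above, range 0 to 3, starts 0.1 to 0.5. Clockwise lowers the probe arm, 15 mm per rad. Turning it free takes about 0.3 N m of friction, and it stays where left; each newton on the probe adds 0.015 N m. First contact with the home module comes after 0.45 to 1.65 rad, 8 N about 0.16 rad later (45 N per rad after 1 N preload)
- fine (a joint): angle of the inner knob in rad, clockwise from above; it turns very easily (0.012 N m), so that any touch moves it. To be left alone: not more than about 8 degrees
- fine_mark (a point): a mark on the top of the inner knob (fine drive), a bare aluminium cylinder of 26 mm diameter, coaxial with the ring, standing from the ring's top face to 18.5 mm above it; this point is 11 mm from the axis on its top face (160 mm above the table)
- probe_arm: aluminium arm (14 x 14 mm) over the channel with the brass spring plunger (3 N per mm, foot 12 mm wide). Origin: on the probe's axis at the arm's underside, 94 mm up at coarse = 0. The foot hangs about 24 mm lower, but by up to 5 mm more or less from start to start, which is not reported: feel (or see) the contact. At 8 N the foot is pushed in 2 to 3 mm
- driver_a: a screwdriver on the table (bystander)
- driver_b: another screwdriver on the table (bystander)
- wood_sample: a small wooden block, 45 x 30 x 22 mm, on the stand's base plate (bystander)
- pen_cup: a grey plastic cup 95 mm high beside the stand (bystander)
- parts_tray: a blue open tray (bystander)
- tape_roll: a roll of tape (bystander)
Not all that is in view belongs to the job. Leave any pink look-alike of the module alone.

How it is judged:
By the outcome, as a careful person would: the job done as asked, in the order asked, and still so for the second after the job is handed in, with the robot touching nothing.
It also fails if it takes over 72 s, if anything falls off the work surface, if the arm or the gripper's body presses on something with over 40 N, if the wrist force passes 120 N, or if a joint passes its speed limit or range.

### The arm

A 6-joint arm with a two-finger parallel gripper is mounted at the origin on the work surface. World frame = base frame: x ahead of the robot, y to its left, z up, the work surface at z = 0. Lengths are in m, angles in degrees, forces in N, time in s.
With the tool pointing down it reaches from about 0.25 to 0.725 m from the base axis. Payload 9.7 kg.
Tool frame: the origin (TCP) lies at the very end of the fingers, on their centre line; the grasp point (between the pads) lies grasp_offset behind it (grasp_offset is the distance from the TCP to the grasp point, in m); z points along the fingers, y is the line along which they close (so a half turn about z gives the same grasp; the last joint's range is limited). The gripper opens to 85 mm and grips with 20 to 120 N. Pads are 22 mm wide; open, the fingers measure 114 mm over their backs; the gripper's body (76 mm by 85 mm) begins 54 mm behind the grasp point. The pads swing forward as they close: fully open they stand 13 mm farther back than shut.
Start: joints at [-66.578, 4.979, 10.078, 95.1, 0, 90], TCP at [0.219, -0.505, 0.192] pointing down, gripper open.
Joint ranges: [-179.16, 179.16], [-48.56, 103.87], [-65.8, 70.77], [-126.05, 130.52], [-82.76, 87.17], [-180, 180]. Speed limits (degrees/s): [127.2, 127.2, 147.25, 180, 180, 180].

### API

Orientations are given as [roll, pitch, yaw] about the fixed x, y, z axes, in that order (R = Rz(yaw) Ry(pitch) Rx(roll)).
In Python, from workcell import get_obs, camera, calibration, job_done, recognise, cut_out, mark_of, grasp_offset gives the robot as it stands.
- The arm moves only by the tool servo_tool, never from a script. Its argument "moves" is a list of rows, each a list of 3 entries, a list of its own where there are three numbers: the turn, a rotation vector about the tool's x, y, z in degrees, then the shift along the tool's x, y, z in m, then the opening in per cent of the stroke, from 0 (shut) to 100 (fully open). In form: [[[ax, ay, az], [x, y, z], claw], ...]. A call has 1 to 12 rows; each row shifts and turns the commanded pose from where the row before left it, along the tool's axes as they then stand; what a row does not reach is not made up. A row lasts 1/10 s, in which the tool goes at most 50 mm and 8.59 degrees, less where a joint would pass 70% of its speed; a pose out of reach is approached as far as the arm can. A call is refused whole if a number of a shift passes 0.05 or a number of a turn 8.59, either way. A call with a gripper value outside its range is refused whole. The fingers move at their own pace and stop on an object; "force" is the grip in N (left out, the last holds). Time passes only in rows, so rows that do not move let the fingers close. It gives the time, the measured TCP pose, the force, the opening and the grip force at its end, in the units of the state.
- get_obs(): the state, without advancing time (a new reading comes with each control period).
- camera(name): name is "side" or "top"; returns (picture, depth): 420x560x3 uint8, red, green, blue; 420x560 float32, m along the optical axis (not along the pixel's ray), 0 where there is no reading.
- calibration(name): a dict with "camera_matrix" (3x3 intrinsics, pixels), "R" (3x3) and "t" (3): a world point X has camera coordinates R X + t. Camera axes: x right, y down, z forward; pixel columns grow to the right and rows downward; lengths in m; the calibration is good to about 2 mm. A picture is of the moment at which its call begins. calibration takes no time and is no camera call.
- job_done(): hands the job in; it is judged then, once.
Trained networks look in the newest picture that a camera, given by its name, has taken for a name from the list of things; names that differ only in an ending like _2 or _b are one class to them, and where a whole thing is asked for, a point or a joint stands for the part that bears it (a point fixed in the world has none). Each returns a list of dicts, best first, with "score" (0 to 1); they miss things now and then, are a little off and sometimes report something else, mostly with a low value. They report only what shows in the picture. A call takes as long as a camera call. They do not tell look-alikes from the thing itself.
- recognise(name, camera): "xyz" ([x, y, z] in m, in the coordinates of the camera as it stood for that picture, good to about 4 mm: the middle of the surface that is visible of it).
- cut_out(name, camera): "mask" (420x560 bool, what is visible of it).
- mark_of(name, camera): "xyz" ([x, y, z] in m, in the coordinates of the camera as it stood for that picture, good to about 4 mm: a listed point, or the origin of a listed thing).
The state is a dict: "time": time; "q": joint angles; "qd": joint speeds; "joint_efforts": joint torques, N m; "ee_pos": TCP position; "tcp_rot": TCP orientation; "wrist_force": force on the tool from outside, world axes, zero at the start; "torque": the same for the moment, N m; "opening": finger opening in m; "grasp_force": force on a finger pad.
Only numpy, scipy, OpenCV 4.12 (cv2) and the standard library are available. Lean on these libraries where they do the work, as an engineer would, in place of code of your own. Each camera call takes 0.05 s, during which the arm holds its last target. There are 200 camera calls.

## Working session

There is one attempt and no reset: what is moved stays moved. The work goes in short steps, Python scripts to look and compute and a tool call to move; the robot and the scene stay as the last step left them, time stands still between calls to the robot, and variables do not carry over. Pictures are saved under pics/ and viewed, at most 10 in all, crops included, and the job is handed in when it is done.

Besides the shell and the picture viewer there is one more tool, called after "Emit:" by a JSON object that holds its "op" and its "data". servo_tool: Moves the arm, as the interface text tells. Its arguments: {"type":"object","properties":{"moves":{"type":"array"},"force":{"type":"number"}},"required":["moves"]}

```bash
mkdir -p pics; cat > h.py <<'E'
import numpy as np, cv2
from workcell import *
def w(c,p):
    k=calibration(c); return np.array(k["R"]).T@(np.array(p)-np.array(k["t"]))
def px(c,X):
    k=calibration(c); p=np.array(k["camera_matrix"])@(np.array(k["R"])@np.array(X)+np.array(k["t"])); return p[:2]/p[2]
def cloud(c,d):
    k=calibration(c);K=np.array(k["camera_matrix"]);v,u=np.mgrid[:d.shape[0],:d.shape[1]]
    P=np.stack([(u-K[0,2])/K[0,0]*d,(v-K[1,2])/K[1,1]*d,d],-1)
    return (P-np.array(k["t"]))@np.array(k["R"])
def save(n,im): cv2.imwrite("pics/"+n,im[:,:,::-1])
E
python3 - <<'E'
from h import *
np.set_printoptions(precision=4,suppress=True)
print(grasp_offset)
for c in("top","side"):
    im,d=camera(c); save(c+"0.png",im); np.save(c+"0.npy",d)
    for n in("stand","stop_face","column_top","module_center","ring_center","fine_mark","probe_arm"):
        print(c,n,[(round(r["score"],2),w(c,r["xyz"]),px(c,w(c,r["xyz"]))) for r in mark_of(n,c)[:3]])
o=get_obs();print(o)
E
```

```text
0.0187
top stand [(0.76, array([ 0.6418,  0.0106, -0.0006]), array([284.0818, 193.103 ]))]
top stop_face [(0.96, array([ 0.6717, -0.058 ,  0.0089]), array([310.3203, 181.9306]))]
top column_top [(0.8, array([0.6765, 0.0587, 0.1144]), array([264.2779, 174.3194])), (0.68, array([0.6314, 0.1471, 0.0008]), array([232.4632, 196.0878]))]
top module_center [(0.89, array([ 0.5892, -0.0422,  0.0318]), array([304.0662, 212.6404])), (0.7, array([ 0.4024, -0.0448,  0.0165]), array([303.7494, 285.11  ]))]
top ring_center [(0.74, array([0.6727, 0.0562, 0.1282]), array([265.0613, 175.1799]))]
top fine_mark [(0.62, array([0.6679, 0.049 , 0.1653]), array([267.3887, 175.2916]))]
top probe_arm [(0.67, array([ 0.666 , -0.0565,  0.0926]), array([311.0287, 180.4225]))]
side stand [(0.84, array([ 0.6432,  0.0073, -0.0004]), array([258.9201, 258.4248])), (0.61, array([ 0.6495, -0.2604,  0.0025]), array([308.7258, 205.5252]))]
side stop_face [(0.83, array([ 0.6722, -0.0601,  0.0176]), array([263.1221, 234.5415]))]
side column_top [(0.76, array([0.673 , 0.0609, 0.1202]), array([231.7786, 222.1067]))]
side mod
[... 283 characters left out ...]
4]), array([231.8888, 216.241 ]))]
side fine_mark [(0.49, array([0.6721, 0.0471, 0.1634]), array([234.4612, 201.9009]))]
side probe_arm [(0.51, array([ 0.6659, -0.0583,  0.0905]), array([263.9613, 209.7482]))]
{'time': 0.8, 'q': array([-66.5779,   4.9787,  10.0771,  95.0987,  -0.003 ,  90.0022]), 'qd': array([-0.0195, -0.0333, -0.016 ,  0.1095, -0.0373,  0.1053]), 'joint_efforts': array([  0.0012, -52.0056,  46.4834,   0.0015,   0.    ,   0.    ]), 'ee_pos': array([ 0.2186, -0.5047,  0.192 ]), 'tcp_rot': array([-179.9997,    0.003 ,   23.4199]), 'wrist_force': array([-0.0764, -0.1454,  0.112 ]), 'torque': array([ 0.022 , -0.0098,  0.0161]), 'grasp_force': 0.0, 'opening': 0.08542929356770905}
```

```bash
python3 -c "
import cv2,numpy as np
a=cv2.imread('pics/top0.png');b=cv2.imread('pics/side0.png')
cv2.imwrite('pics/both0.png',cv2.resize(np.vstack([a,b]),(400*1,600)) ) "
```

```text
(no output)
```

View pics/top0.png

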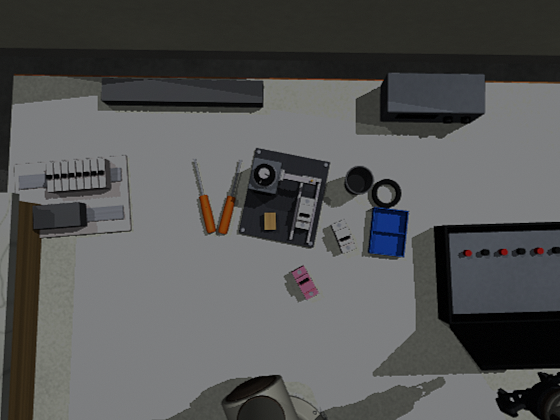

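View pics/side0.png

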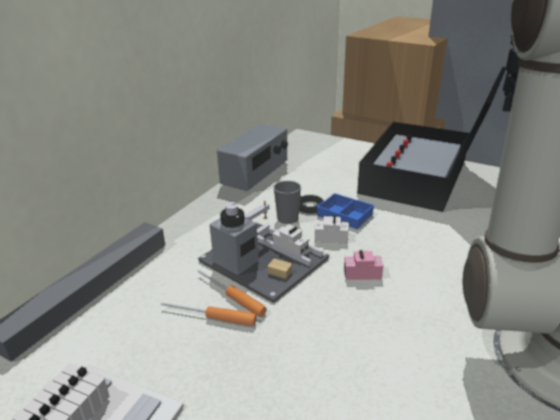

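The top view shows the stand at about (284,198), with the knob at (264,175) and the white module in its channel at (306,208). The pink look-alike is at (304,282) and the spare breaker at (343,237). The side view agrees. I'll now refine the stand's yaw and the ring centre.

```bash
python3 - <<'E'
from h import *
np.set_printoptions(precision=4,suppress=True)
d=np.load("top0.npy");P=cloud("top",d)
near=np.hypot(P[...,0]-.674,P[...,1]-.056)
m=(near<.034)&(abs(P[...,2]-.141)<.006);q=P[m];print("ringtop",len(q),q.mean(0),q[:,:2].min(0),q[:,:2].max(0))
m=(near<.034)&(P[...,2]>.152);q=P[m];print("fine",len(q),q.mean(0),q.min(0),q.max(0))
m=(abs(P[...,2]-.012)<.005)&(np.hypot(P[...,0]-.64,P[...,1]-.006)<.18)
r=cv2.minAreaRect((P[m][:,:2]*1000).astype(np.float32));print("plate mm",m.sum(),r)
a=np.radians(-10.4);s=np.array([np.cos(a),np.sin(a)]);n=np.array([-s[1],s[0]]);o=np.array([.643,.006])
X=(P[...,:2]-o)@s;Y=(P[...,:2]-o)@n
m=(abs(Y+.06)<.016)&(P[...,2]>.04)&(P[...,2]<.08)&(X>-.14)&(X<.06)
print("module X,Y range",np.percentile(X[m],[1,99]),np.percentile(Y[m],[1,50,99]),m.sum())
E
```

```text
ringtop 270 [0.6727 0.0569 0.1409] [0.6474 0.0319] [0.6985 0.0824]
fine 95 [0.6736 0.0572 0.1594] [0.6616 0.0455 0.153 ] [0.6859 0.0696 0.1653]
plate mm 4103 ((634.50537109375, 12.66082763671875), (345.974365234375, 333.31292724609375), 66.0394287109375)
module X,Y range [-0.0849 -0.0065] [-0.0757 -0.06   -0.0443] 395
```

Emit:
{"op": "servo_tool", "data": {"moves": [[[0,0,8.45],[0,0,0],0],[[0,0,8.45],[0,0,0],0],[[0,0,8.45],[0,0,0],0],[[0,0,8.45],[0,0,0],0],[[0,0,0],[0.02,-0.04,0],0],[[0,0,0],[0.02,-0.04,0],0],[[0,0,0],[0.02,-0.04,0],0],[[0,0,0],[0.02,-0.04,0],0],[[0,0,0],[0.02,-0.04,0],0],[[0,0,0],[0.02,-0.04,0],0]]}}

```text
time: 1.8
ee_pos: [0.3807, -0.2887, 0.1922]
tcp_rot: [180.0, -0.0, -10.4]
wrist_force: [0.5, -0.3, 0.1]
opening: 0.0001
grasp_force: 0.0
```

Emit:
{"op": "servo_tool", "data": {"moves": [[[0,0,0],[0.0115,-0.04,0],0],[[0,0,0],[0.0115,-0.04,0],0],[[0,0,0],[0.0115,-0.04,0],0],[[0,0,0],[0.0115,-0.04,0],0],[[0,0,0],[0.0115,-0.04,0],0],[[0,0,0],[0.0115,-0.04,0],0],[[0,0,0],[0.0115,-0.0375,0],0],[[0,0,0],[0,0,0.04],0],[[0,0,0],[0,0,0.04],0],[[0,0,0],[0,0,0.04],0],[[0,0,0],[0,0,0.037],0],[[0,0,0],[0,0,0],0]]}}

```text
time: 3.0
ee_pos: [0.501, -0.06, 0.0306]
tcp_rot: [-178.5, 0.5, -7.7]
wrist_force: [0.3, -0.7, -0.6]
opening: 0.0001
grasp_force: 0.0
```

Emit:
{"op": "servo_tool", "data": {"moves": [[[0,0,0],[0,0,0],0]]}}

```text
time: 3.1
ee_pos: [0.5042, -0.0603, 0.0362]
tcp_rot: [-178.5, 0.0, -7.7]
wrist_force: [0.2, -0.5, 1.6]
opening: 0.0
grasp_force: 0.0
```

```bash
python3 - <<'E'
from h import *
o=get_obs();print(o["q"],o["qd"],o["ee_pos"],o["tcp_rot"],o["wrist_force"])
im,d=camera("side");im2,d2=camera("top")
a=im[150:300,200:380];b=im2[120:270,210:360]
save("a1.png",np.hstack([cv2.resize(a,(360,300)),cv2.resize(b,(300,300))]))
E
```

```text
[ -7.7524896   -0.89058348 -13.20286438  77.73060426   1.45315165
 179.94987408] [ 0.187733   -1.20683969  2.66634253  0.33618129 -0.00476001 -0.0355287 ] [ 0.50415439 -0.06033475  0.03619457] [-1.78546811e+02  4.16139769e-02 -7.70237978e+00] [ 0.20531902 -0.5302281   1.57836375]
```

View pics/a1.png

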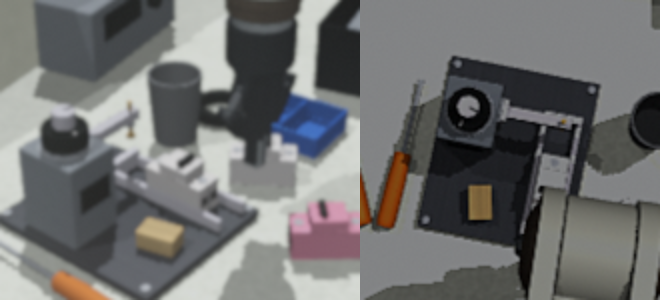

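The side crop shows the fingers standing beside the right rail at about crop (255,150), touching nothing. Joint 6 has reached its 180° limit. I'll lift, then turn the tool back by about 87° so the finger pads lie the other way across.

Emit:
{"op": "servo_tool", "data": {"moves": [[[0,0,0],[0,0,-0.04],0],[[-1.5,0,-4],[0,0,-0.01],0],[[0,0,-8.5],[0,0,0],0],[[0,0,-8.5],[0,0,0],0],[[0,0,-8.5],[0,0,0],0],[[0,0,-8.5],[0,0,0],0],[[0,0,-8.5],[0,0,0],0],[[0,0,-8.5],[0,0,0],0],[[0,0,-8.5],[0,0,0],0],[[0,0,-8.5],[0,0,0],0],[[0,0,-8.5],[0,0,0],0],[[0,0,-7],[0,0,0],0]]}}

```text
time: 4.4
ee_pos: [0.5052, -0.0614, 0.088]
tcp_rot: [179.8, 0.0, 80.2]
wrist_force: [-0.7, -0.7, -0.1]
opening: 0.0002
grasp_force: 0.0
```

```bash
cat >> h.py <<'E'
O=np.array([.6435,.0065]);A=np.radians(-10.4);S=np.array([np.cos(A),np.sin(A)]);N=np.array([-S[1],S[0]])
def st():
    o=get_obs();v=np.array(o["ee_pos"][:2])-O
    print("t",o["time"],"stand xy",np.round([v@S,v@N],4),"z",round(o["ee_pos"][2],4),"rot",np.round(o["tcp_rot"],2),"q",np.round(o["q"],1),"F",np.round(o["wrist_force"],2),"M",np.round(o["torque"],3),"op",round(o["opening"],4),o["grasp_force"])
    return o
E
python3 -c "
from h import *
st()"
```

```text
t 4.4 stand xy [-0.1238 -0.0918] z 0.088 rot [1.7975e+02 4.0000e-02 8.0180e+01] q [-6.9 -1.7 -8.3 83.2 -0.  92.9] F [-0.66 -0.74 -0.11] M [ 0.003 -0.003  0.049] op 0.0002 0.0
```

Emit:
{"op": "servo_tool", "data": {"moves": [[[0,0,0.5],[0.016,0,0],0],[[0,0,0],[0.016,0,0],0],[[0,0,0],[0,0,0.03],0],[[0,0,0],[0,0,0.024],0],[[0,0,0],[0,0,0],0],[[0,0,0],[0,0.01,0],0],[[0,0,0],[0,0.008,0],0],[[0,0,0],[0,0.005,0],0],[[0,0,0],[0,0.005,0],0],[[0,0,0],[0,0.005,0],0],[[0,0,0],[0,0.005,0],0],[[0,0,0],[0,0,0],0]]}}

```text
time: 5.6
ee_pos: [0.5476, -0.0369, 0.0313]
tcp_rot: [180.0, 0.1, 79.3]
wrist_force: [0.0, -0.0, -0.4]
opening: -0.0001
grasp_force: 0.0
```

```bash
python3 -c "
from h import *
st()"
```

```text
t 5.6 stand xy [-0.0865 -0.06  ] z 0.0313 rot [1.7996e+02 5.0000e-02 7.9350e+01] q [-3.8  4.7 -8.  77.3 -0.1 96.8] F [ 0.04 -0.01 -0.36] M [-0.002 -0.025  0.035] op -0.0001 0.0
```

Emit:
{"op": "servo_tool", "data": {"moves": [[[0,0,0],[0,0.005,0],0],[[0,0,0],[0,0.005,0],0],[[0,0,0],[0,0.004,0],0]]}}

```text
time: 5.9
ee_pos: [0.5613, -0.0394, 0.0314]
tcp_rot: [180.0, 0.0, 79.4]
wrist_force: [-0.5, 0.5, 0.6]
opening: -0.0002
grasp_force: 0.0
```

```bash
python3 -c "
from h import *
st()
im,d=camera('top');P=cloud('top',d);v=P[...,:2]-O;X=v@S;Y=v@N
for lo,hi in((.045,.056),(.058,.08)):
  m=(abs(Y+.06)<.014)&(P[...,2]>lo)&(P[...,2]<hi)&(X>-.14)&(X<.06);print(np.percentile(X[m],[2,98]),m.sum())
im2,_=camera('side')
save('a2.png',np.hstack([cv2.resize(im2[170:270,220:340],(480,400)),cv2.resize(im[140:240,240:340],(320,320))[:,:].repeat(1,0)]) if 0 else np.vstack([cv2.resize(im2[180:270,220:340],(480,360)),cv2.resize(im[160:230,250:340],(480,240))[:230]]))
"
```

```text
t 5.9 stand xy [-0.0725 -0.06  ] z 0.0314 rot [1.7995e+02 5.0000e-02 7.9350e+01] q [-4.   6.6 -6.  77.4 -0.1 96.7] F [-0.47  0.47  0.62] M [-0.027  0.008 -0.037] op -0.0002 0.0Traceback (most recent call last):
  File "<string>", line 6, in <module>
    m=(abs(Y+.06)<.014)&(P[...,2]>lo)&(P[...,2]<hi)&(X>-.14)&(X<.06);print(np.percentile(X[m],[2,98]),m.sum())
                                                                           ~~~~~~~~~~~~~^^^^^^^^^^^^^
    return _quantile_unchecked(
        a, q, axis, out, overwrite_input, method, keepdims, weights)
    return _ureduce(a,
                    func=_quantile_ureduce_func,
    ...<5 lines>...
                    overwrite_input=overwrite_input,
                    method=method)
    r = func(a, **kwargs)
    result = _quantile(arr,
                       quantiles=q,
    ...<2 lines>...
                       out=out,
                       weights=wgt)
    slices_having_nans = np.isnan(arr[-1, ...])
                                  ~~~^^^^^^^^^
IndexError: index -1 is out of bounds for axis 0 with size 0
```

```bash
python3 -c "
from h import *
im,_=camera('side')
save('a2.png',cv2.resize(im[180:270,220:340],(720,540),interpolation=cv2.INTER_CUBIC))
print([(r['score'],(w('side',r['xyz'])[:2]-O)@S,(w('side',r['xyz'])[:2]-O)@N) for r in mark_of('module_center','side')])
"
```

```text
[(0.61, np.float64(-0.21793010197176713), np.float64(-0.09114505705030918)), (0.59, np.float64(-0.049319085518418494), np.float64(-0.05565391004518933))]
```

View pics/a2.png

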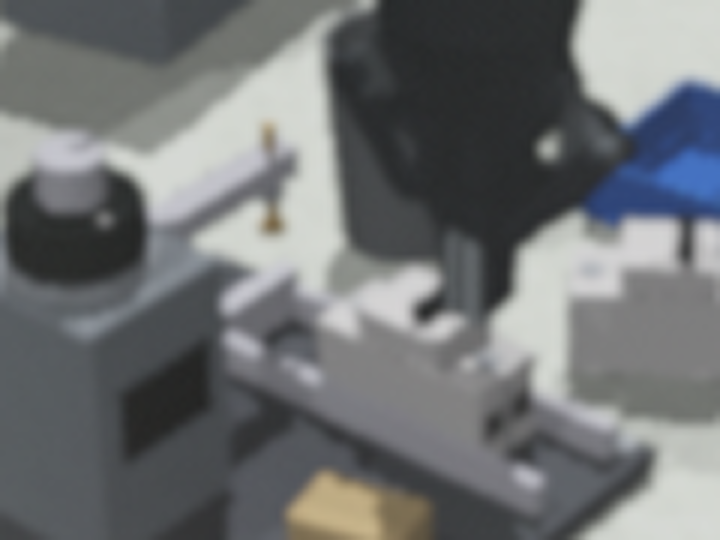

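```bash
python3 -c "
from h import *
f=lambda X:np.round((px('side',X)-[220,180])*6)
W=lambda x,y,z:np.r_[O+x*S+y*N,z]
o=get_obs();e=np.array(o['ee_pos']);print('tcp',f(e),'up40',f(e+[0,0,.04]))
print('module back-bottom/top near corner',f(W(-.0855,-.042,.012)),f(W(-.0855,-.042,.05)),'far top',f(W(-.0855,-.078,.05)))
print('near rail end',f(W(-.12,-.0405,.026)),'far rail end outer',f(W(-.12,-.0855,.026)),'plate corner',f(W(-.13,-.1,.012)),'probe',f(W(.03,-.06,.066)))
_,d=camera('side');P=cloud('side',d)
for (c,r) in((465,250),(465,270),(455,330),(505,390),(540,480),(345,330)):
  p=P[180+r//6,220+c//6];v=p[:2]-O;print((c,r),np.round([v@S,v@N,p[2]],4))
"
```

```text
tcp [478. 400.] up40 [478. 313.]
module back-bottom/top near corner [475. 476.] [475. 393.] far top [534. 351.]
near rail end [546. 482.] far rail end outer [617. 427.] plate corner [660. 449.] probe [273. 234.]
(465, 250) [-0.0718 -0.0515  0.1046]
(465, 270) [-0.0728 -0.0503  0.0951]
(455, 330) [-0.0667 -0.0507  0.0658]
(505, 390) [-0.0846 -0.0609  0.0408]
(540, 480) [-0.1195 -0.0376  0.0283]
(345, 330) [-0.0209 -0.0416  0.0515]
```

```bash
python3 -c "
from h import *
_,d=camera('side');im,_=camera('side');P=cloud('side',d)
for u in (295,297,299):
  for v in range(216,256,3):
    p=P[v,u];q=p[:2]-O;print(u,v,np.round([q@S,q@N,p[2]],3),im[v,u])
o=st()
"
```

```text
295 216 [-0.069 -0.048  0.118] [43 45 45]
295 219 [-0.067 -0.05   0.109] [74 77 80]
295 222 [-0.068 -0.049  0.102] [84 88 91]
295 225 [-0.068 -0.05   0.093] [85 88 91]
295 228 [-0.069 -0.047  0.087] [84 87 90]
295 231 [-0.067 -0.051  0.076] [101 104 105]
295 234 [-0.065 -0.053  0.067] [194 193 194]
295 237 [-0.065 -0.053  0.059] [114 113 113]
295 240 [-0.065 -0.053  0.05 ] [119 119 119]
295 243 [-0.074 -0.041  0.053] [152 151 152]
295 246 [-0.072 -0.044  0.041] [130 129 129]
295 249 [-0.073 -0.043  0.035] [130 130 130]
295 252 [-0.073 -0.043  0.026] [128 129 131]
295 255 [-0.079 -0.036  0.025] [121 121 127]
297 216 [-0.074 -0.049  0.119] [45 46 47]
297 219 [-0.072 -0.051  0.11 ] [58 61 62]
297 222 [-0.074 -0.049  0.104] [77 81 83]
297 225 [-0.074 -0.049  0.096] [78 81 84]
297 228 [-0.075 -0.048  0.089] [78 82 84]
297 231 [-0.074 -0.048  0.081] [83 86 88]
297 234 [-0.065 -0.06   0.063] [136 137 137]
297 237 [-0.065 -0.06   0.055] [109 109 109]
297 240 [-0.07  -0.054  0.052] [164 163 163]
297 243 [-0.078 -0.044  0.052] [142 141 142]
297 246 [-0.08  -0.041  0.047] [131 130 130]
297 249 
[... 212 characters left out ...]
99 222 [-0.078 -0.051  0.105] [87 91 94]
299 225 [-0.076 -0.053  0.095] [88 92 95]
299 228 [-0.08  -0.049  0.091] [88 92 95]
299 231 [-0.079 -0.049  0.082] [88 92 95]
299 234 [-0.064 -0.068  0.059] [104 105 106]
299 237 [-0.066 -0.066  0.053] [113 113 113]
299 240 [-0.074 -0.056  0.053] [151 153 155]
299 243 [-0.081 -0.048  0.052] [137 136 136]
299 246 [-0.087 -0.04   0.05 ] [126 125 125]
299 249 [-0.085 -0.043  0.04 ] [123 121 122]
299 252 [-0.085 -0.043  0.031] [121 121 122]
299 255 [-0.087 -0.039  0.027] [124 124 130]
t 6.2 stand xy [-0.0731 -0.06  ] z 0.0313 rot [1.7997e+02 5.0000e-02 7.9350e+01] q [-4.   6.5 -6.  77.4 -0.1 96.7] F [ 0.35 -0.17  0.12] M [0.037 0.008 0.023] op -0.0003 0.0
```

Emit:
{"op": "servo_tool", "data": {"moves": [[[0,0,0],[0,-0.02,0],0],[[0,0,0],[0,-0.02,0],0],[[0,0,0],[0,-0.02,0],0],[[0,0,0],[0,0,0],0]]}}

```text
time: 6.6
ee_pos: [0.5002, -0.028, 0.0316]
tcp_rot: [180.0, 0.1, 79.4]
wrist_force: [0.8, 0.6, 0.9]
opening: 0.0003
grasp_force: 0.0
```

```bash
python3 -c "
from h import *
o=st()
im,d=camera('side');P=cloud('side',d)
save('a3.png',cv2.resize(im[170:270,240:360],(720,600),interpolation=cv2.INTER_CUBIC))
e=np.array(o['ee_pos']);print('tcp in crop',(px('side',e)-[240,170])*6, (px('side',e+[0,0,.047])-[240,170])*6)
"
```

```text
t 6.6 stand xy [-0.1348 -0.0598] z 0.0316 rot [1.7999e+02 5.0000e-02 7.9370e+01] q [ -3.2  -1.8 -14.6  77.2  -0.1  97.5] F [0.82 0.58 0.85] M [-0.036 -0.043  0.005] op 0.0003 0.0
tcp in crop [489.45895367 520.59928836] [492.77883445 415.10261866]
```

View pics/a3.png

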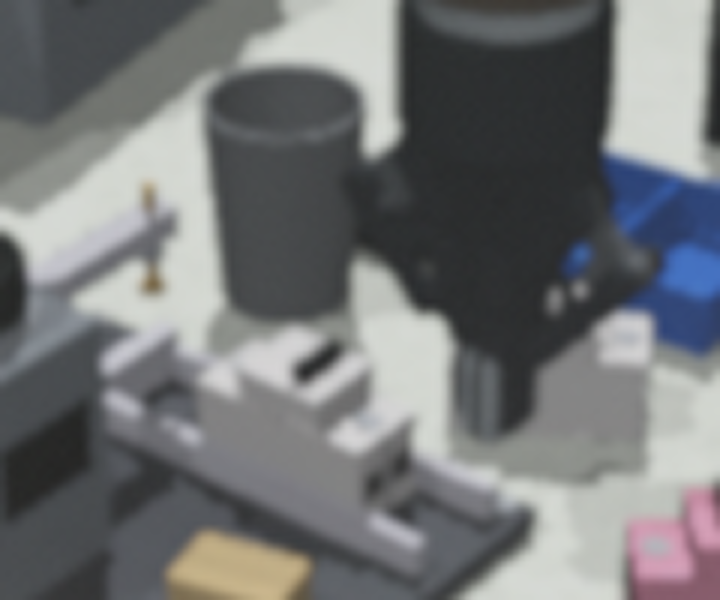

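The picture shows the shut fingertips at about crop (492,430), roughly 40 mm higher than the reported TCP, which projects to (489,520). The module at (300,430) hasn't moved. I'll measure the real tip height from depth, lower the tool, and measure again.

```bash
cat >> h.py <<'E'
def tip():
    # lowest visible finger points near the tool axis, side camera
    _,d=camera('side');P=cloud('side',d);e=np.array(get_obs()['ee_pos'])
    m=(np.hypot(P[...,0]-e[0],P[...,1]-e[1])<.018)&(P[...,2]<e[2]+.12)&(P[...,2]>.02)
    z=P[m][:,2];print('tip z low pct',np.round(np.percentile(z,[0,1,2,5,10]),4),len(z),'reported',e[2]);print(np.histogram(z,np.arange(.02,.16,.01))[0])
E
python3 -c "
from h import *
tip()"
```

```text
tip z low pct [0.0733 0.0753 0.0773 0.0806 0.0834] 336 reported 0.0317378694564055
[ 0  0  0  0  0 15 55 50 50 42 60 31 30  3]
```

Emit:
{"op": "servo_tool", "data": {"moves": [[[0,0,0],[0,0,0.015],0],[[0,0,0],[0,0,0.01],0],[[0,0,0],[0,0,0],0]]}}

```text
time: 7.0
ee_pos: [0.5007, -0.0283, 0.0037]
tcp_rot: [-179.8, 0.1, 79.3]
wrist_force: [0.2, -0.2, -0.2]
opening: 0.0002
grasp_force: 0.0
```

```bash
python3 -c "
from h import *
st();tip()"
```

```text
t 7.0 stand xy [-0.1341 -0.06  ] z 0.0037 rot [-1.7983e+02  8.0000e-02  7.9350e+01] q [ -3.2  -0.8 -16.7  74.2  -0.1  97.5] F [ 0.16 -0.22 -0.16] M [0.049 0.028 0.003] op 0.0002 0.0
tip z low pct [0.0441 0.0473 0.0487 0.0524 0.0564] 329 reported 0.004740180960141227
[ 0  0  8 44 48 56 35 62 39 30  7  0  0  0]
```

Emit:
{"op": "servo_tool", "data": {"moves": [[[0,0,0.7],[0,0.008,0.005],0],[[0,0,0],[0,0.008,0.003],0],[[0,0,0],[0,0.008,0],0],[[0,0,0],[0,0.006,0],0],[[0,0,0],[0,0.006,0],0],[[0,0,0],[0,0.006,0],0],[[0,0,0],[0,0.006,0],0]]}}

```text
time: 7.75
ee_pos: [0.5493, -0.0378, -0.0016]
tcp_rot: [180.0, 0.1, 78.7]
wrist_force: [-1.8, 1.3, 1.5]
opening: -0.0001
grasp_force: 0.8
```

```bash
python3 -c "
from h import *
st();tip()
print([(r['score'],(w('side',r['xyz'])[:2]-O)@S,(w('side',r['xyz'])[:2]-O)@N) for r in mark_of('module_center','side')])"
```

```text
t 7.75 stand xy [-0.0846 -0.0605] z -0.0016 rot [1.7998e+02 5.0000e-02 7.8650e+01] q [ -3.9   5.8 -10.5  73.7  -0.1  97.4] F [-1.81  1.28  1.46] M [0.08  0.34  0.017] op -0.0001 0.7503689755685627
tip z low pct [0.0211 0.0226 0.0236 0.0274 0.0415] 340 reported -0.0015709866975870887
[21 12 34 51 49 37 45 48 28 15  0  0  0  0]
[(0.79, np.float64(-0.21785545533160014), np.float64(-0.09073101157188629))]
```

Emit:
{"op": "servo_tool", "data": {"moves": [[[0,0,-0.5],[0,0.005,0],0],[[0,0,-0.4],[0,0.005,0],0],[[0,0,0],[0,0.005,0],0],[[0,0,0],[0,0.005,0],0],[[0,0,0],[0,0.003,0],0],[[0,0,0],[0,0.002,0],0]]}}

```text
time: 8.45
ee_pos: [0.5738, -0.0424, -0.0016]
tcp_rot: [180.0, 0.0, 79.5]
wrist_force: [-1.4, 0.7, 1.3]
opening: -0.0002
grasp_force: 0.9
```

```bash
python3 -c "
from h import *
st()"
```

```text
t 8.45 stand xy [-0.0597 -0.0606] z -0.0016 rot [1.7997e+02 5.0000e-02 7.9550e+01] q [-4.2  9.1 -6.9 74.  -0.1 96.3] F [-1.35  0.67  1.29] M [0.077 0.337 0.055] op -0.0002 0.8923957776278257
```

Emit:
{"op": "servo_tool", "data": {"moves": [[[0,0,0],[0,0.0015,0],0],[[0,0,0],[0,0.001,0],0],[[0,0,0],[0,0.001,0],0]]}}

```text
time: 8.75
ee_pos: [0.577, -0.043, -0.0016]
tcp_rot: [180.0, 0.1, 79.6]
wrist_force: [-0.8, 0.7, -0.2]
opening: 0.0
grasp_force: 0.7
```

Emit:
{"op": "servo_tool", "data": {"moves": [[[0,0,0],[0,0.001,0],0]]}}

```text
time: 8.85
ee_pos: [0.578, -0.0431, -0.0016]
tcp_rot: [180.0, 0.1, 79.6]
wrist_force: [-1.0, -0.8, -0.2]
opening: -0.0002
grasp_force: 0.7
```

Emit:
{"op": "servo_tool", "data": {"moves": [[[0,0,0],[0,0.001,0],0]]}}

```text
time: 8.95
ee_pos: [0.579, -0.0433, -0.0016]
tcp_rot: [180.0, 0.1, 79.6]
wrist_force: [-1.9, 0.5, 0.1]
opening: 0.0004
grasp_force: 0.7
```

Emit:
{"op": "servo_tool", "data": {"moves": [[[0,0,0],[0,0.0007,0],0]]}}

```text
time: 9.05
ee_pos: [0.5797, -0.0435, -0.0016]
tcp_rot: [180.0, 0.1, 79.6]
wrist_force: [-1.1, 0.6, 0.3]
opening: -0.0002
grasp_force: 0.7
```

Emit:
{"op": "servo_tool", "data": {"moves": [[[0,0,0],[0,0.0007,0],0]]}}

```text
time: 9.15
ee_pos: [0.5802, -0.0436, -0.0017]
tcp_rot: [180.0, 0.1, 79.6]
wrist_force: [-4.8, 1.2, 1.5]
opening: -0.0003
grasp_force: 2.3
```

Emit:
{"op": "servo_tool", "data": {"moves": [[[0,0,0],[0,0.0007,0],0]]}}

```text
time: 9.25
ee_pos: [0.5802, -0.0436, -0.0017]
tcp_rot: [-179.9, 0.1, 79.6]
wrist_force: [-7.8, 0.6, 4.0]
opening: -0.0002
grasp_force: 4.1
```

Emit:
{"op": "servo_tool", "data": {"moves": [[[0,0,0],[0,0.0007,0],0]]}}

```text
time: 9.35
ee_pos: [0.5803, -0.0436, -0.0017]
tcp_rot: [-179.9, 0.1, 79.6]
wrist_force: [-11.9, 1.4, 5.7]
opening: -0.0003
grasp_force: 5.7
```

```bash
python3 -c "
from h import *
st()
im,d=camera('side');P=cloud('side',d);v=P[...,:2]-O;X=v@S;Y=v@N
for lo,hi in((.030,.056),(.058,.075)):
  m=(Y>-.085)&(Y<-.035)&(P[...,2]>lo)&(P[...,2]<hi)&(X>-.14)&(X<.06);print(np.percentile(X[m],[2,50,98]),m.sum())
save('a4.png',cv2.resize(im[180:270,220:340],(720,540),interpolation=cv2.INTER_CUBIC))"
```

```text
t 9.35 stand xy [-0.0531 -0.0607] z -0.0017 rot [-1.7988e+02  6.0000e-02  7.9560e+01] q [-4.3 10.1 -5.7 74.3 -0.  96.2] F [-11.94   1.43   5.71] M [ 0.385  2.149 -0.024] op -0.0003 5.706145787844434
[-0.0647025  -0.01785175  0.03987934] 408
[-0.06622956 -0.01060123  0.03002921] 266
```

View pics/a4.png

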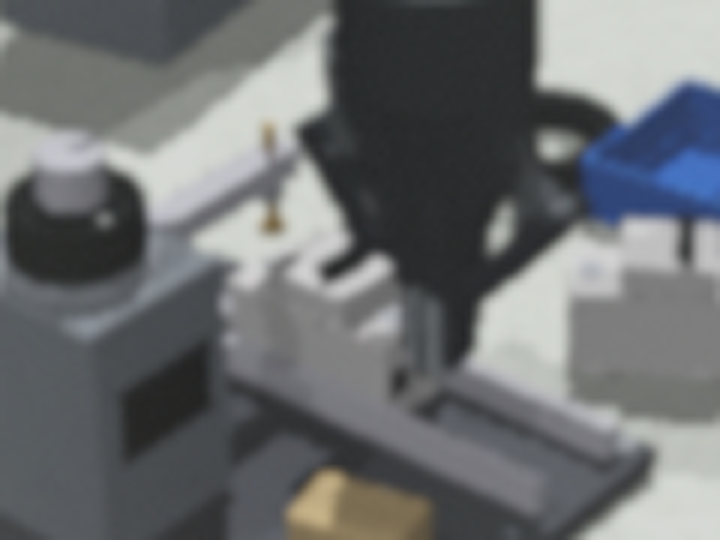

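The module is home: the push force rose to 12 N with no further movement, and the module's far end reads X = +0.039 against the stop. Its raised middle is at crop (340,270). Next I'll back off, lift, move over to the knob and turn the tool back.

Emit:
{"op": "servo_tool", "data": {"moves": [[[0,0,0],[0,-0.01,0],0],[[0,0,0],[0,-0.012,0],0],[[0,0,0],[0,0,-0.03],0],[[0,0,0],[0,0,-0.045],0],[[0,0,0],[0,0,-0.045],0],[[0,0,0],[0,0,-0.045],0],[[0,0,0],[0,0,0],0]]}}

```text
time: 10.1
ee_pos: [0.5624, -0.0398, 0.1705]
tcp_rot: [179.4, -0.0, 79.6]
wrist_force: [-0.6, 0.5, 0.1]
opening: 0.0004
grasp_force: 0.0
```

```bash
python3 -c "
from h import *
st();tip()"
```

```text
t 10.1 stand xy [-0.0714 -0.0602] z 0.1705 rot [ 1.7935e+02 -1.0000e-02  7.9550e+01] q [-4.   5.7  8.5 92.1 -0.1 96.4] F [-0.56  0.52  0.14] M [-0.035 -0.011  0.051] op 0.0004 0.0
tip z low pct [0.021  0.2119 0.2137 0.2179 0.2217] 391 reported 0.1671864123483631
[1 1 0 0 0 0 0 0 0 0 0 0 0 0]
```

Emit:
{"op": "servo_tool", "data": {"moves": [[[0,0,-8],[0,0,0],100],[[0,0,-8],[0,0,0],100],[[0,0,-8],[0,0,0],100],[[0,0,-8],[0,0,0],100],[[0,0,-8],[0,0,0],100],[[0,0,-8],[0,0,0],100],[[0,0,-8],[0,0,0],100],[[0,0,-8],[0,0,0],100],[[0,0,-8],[0,0,0],100],[[0,0,-8],[0,0,0],100],[[0,0,0],[0,0,0],100]]}}

```text
time: 11.25
ee_pos: [0.5596, -0.0396, 0.1623]
tcp_rot: [-179.9, -0.0, 159.7]
wrist_force: [0.5, 0.0, -0.3]
opening: 0.0856
grasp_force: 0.0
```

```bash
python3 -c "
from h import *
o=st()
from scipy.spatial.transform import Rotation as R
r=R.from_euler('xyz',o['tcp_rot'],degrees=True);print('to knob, tool axes',r.inv().apply(np.r_[.6732,.057,o['ee_pos'][2]]-o['ee_pos']))
im,d=camera('side');P=cloud('side',d)
e=o['ee_pos'];m=(np.hypot(P[...,0]-e[0],P[...,1]-e[1])<.07)&(P[...,2]>.13);print(np.histogram(P[m][:,2],np.arange(.13,.33,.01)))
save('a5.png',cv2.resize(im[110:260,200:360],(640,600),interpolation=cv2.INTER_CUBIC))"
```

```text
t 11.25 stand xy [-0.0742 -0.0605] z 0.1623 rot [-1.7994e+02 -1.0000e-02  1.5967e+02] q [-4.   6.   7.9 91.9 -0.1 16.3] F [ 0.47  0.01 -0.34] M [-0.006  0.017 -0.004] op 0.0856 0.0
to knob, tool axes [-0.07295617  0.13008802 -0.00014916]
(array([  0,   0,   0,   0,   0,   0,   0,   0,  21,  77,  91,  95,  72,
       129, 181, 235, 191, 255, 306]), array([0.13, 0.14, 0.15, 0.16, 0.17, 0.18, 0.19, 0.2 , 0.21, 0.22, 0.23,
       0.24, 0.25, 0.26, 0.27, 0.28, 0.29, 0.3 , 0.31, 0.32]))
```

View pics/a5.png

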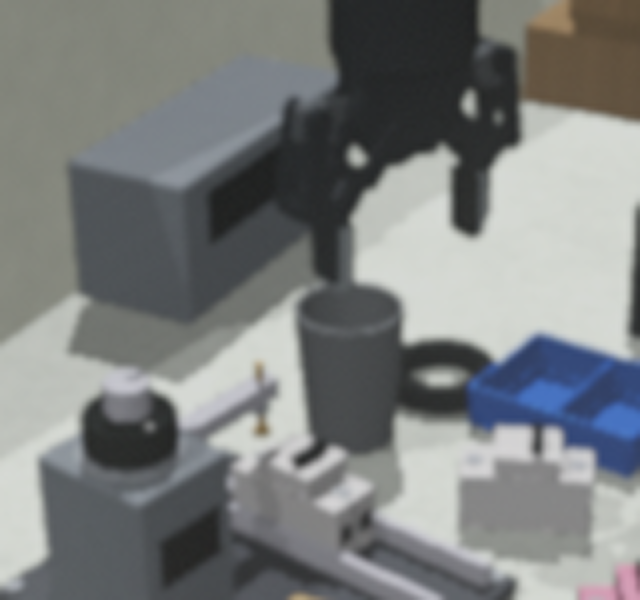

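Both fingers are open, with tips at crop (335,278) and (470,232) and real z about 0.213, and the body is well above them. The probe foot at (262,430) hangs clear over the module's shoulder. Moving over the knob.

Emit:
{"op": "servo_tool", "data": {"moves": [[[0,0,0],[-0.018,0.0325,0],100],[[0,0,0],[-0.018,0.0325,0],100],[[0,0,0],[-0.018,0.0325,0],100],[[0,0,0],[-0.019,0.0325,0],100],[[0,0,0],[0,0,0],100],[[0,0,0],[0,0,0],100]]}}

```text
time: 11.9
ee_pos: [0.6738, 0.0572, 0.1617]
tcp_rot: [-179.9, -0.1, 159.4]
wrist_force: [0.0, 0.5, 0.6]
opening: 0.0857
grasp_force: 0.0
```

```bash
cat >> h.py <<'E'
from scipy.spatial.transform import Rotation as R
def knob():
    o=st();r=R.from_euler('xyz',o['tcp_rot'],degrees=True)
    print('to knob, tool axes',np.round(r.inv().apply(np.r_[.6732,.057,o['ee_pos'][2]]-o['ee_pos']),4))
E
python3 -c "
from h import *
knob()
_,d=camera('side');P=cloud('side',d);e=get_obs()['ee_pos']
dx=P[...,:2]-e[:2]
m=(np.hypot(dx[...,0],dx[...,1])<.075)&(P[...,2]>.17)&(P[...,2]<.26);q=P[m]
z=q[:,2];print(np.histogram(z,np.arange(.17,.27,.01))[0])
a=np.radians(get_obs()['tcp_rot'][2]);ty=np.array([np.sin(a),-np.cos(a)]);tx=np.array([np.cos(a),np.sin(a)])
s=(q[:,:2]-e[:2])@ty;xx=(q[:,:2]-e[:2])@tx
for sg in(1,-1):
  k=(sg*s>0)&(z<.235);print(sg,k.sum(),'y',np.round(np.percentile(s[k],[2,50,98]),4),'x',np.round(np.percentile(xx[k],[2,50,98]),4),'zmin',z[k].min())
"
```

```text
t 11.9 stand xy [0.0206 0.0553] z 0.1617 rot [-1.7990e+02 -6.0000e-02  1.5943e+02] q [ 4.9 22.9 28.2 95.3 -0.1 25.5] F [0.   0.55 0.58] M [-0.045  0.054 -0.013] op 0.0857 0.0
to knob, tool axes [ 0.0005 -0.0004  0.    ]
[ 0  0  0  0 18 84 89 99 76]
1 73 y [0.0447 0.0511 0.058 ] x [-0.0071  0.0061  0.0121] zmin 0.2156846782187122
-1 75 y [-0.0537 -0.0424 -0.0395] x [-0.0104  0.0047  0.0118] zmin 0.21509202008340167
```

Emit:
{"op": "servo_tool", "data": {"moves": [[[0,0,0],[0,0,0.025],100],[[0,0,0],[0,0,0.025],100],[[0,0,0],[0,0,0.02],100],[[0,0,0],[0,0,0.013],100],[[0,0,0],[0,0,0],100]]}}

```text
time: 12.45
ee_pos: [0.6725, 0.0558, 0.0791]
tcp_rot: [-179.9, -0.1, 159.5]
wrist_force: [-0.9, 0.2, 0.2]
opening: 0.0854
grasp_force: 0.0
```

```bash
python3 -c "
from h import *
knob()
im,d=camera('side')
save('a6.png',cv2.resize(im[150:260,190:320],(709,600),interpolation=cv2.INTER_CUBIC))"
```

```text
t 12.45 stand xy [0.0197 0.0537] z 0.0791 rot [-1.7990e+02 -6.0000e-02  1.5945e+02] q [ 4.8 21.7 17.5 85.8 -0.1 25.3] F [-0.86  0.19  0.2 ] M [-0.019 -0.048  0.047] op 0.0854 0.0
to knob, tool axes [-0.0002  0.0014 -0.    ]
```

View pics/a6.png

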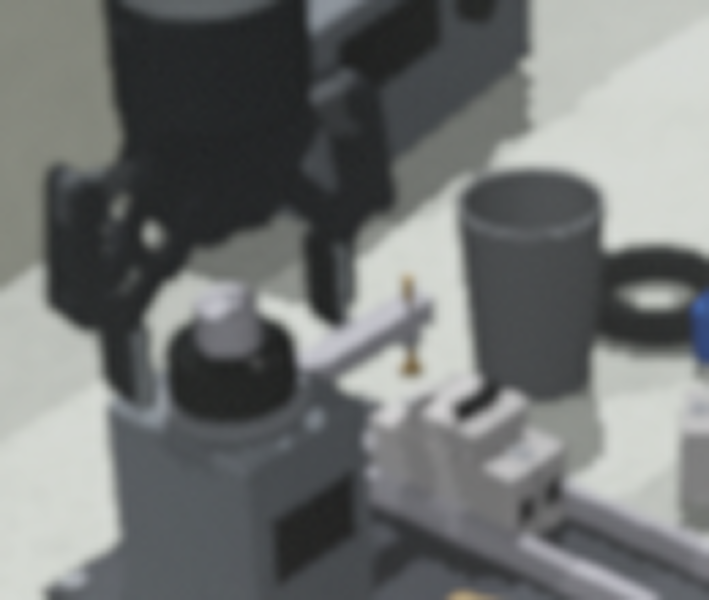

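The open fingers straddle the ring: tips at crop (130,395) and (330,315), ring at (232,370), with the inner knob clear below the body. Closing.

Emit:
{"op": "servo_tool", "data": {"moves": [[[0,0,0],[0,0.0012,0],70],[[0,0,0],[0,0,0],45],[[0,0,0],[0,0,0],45],[[0,0,0],[0,0,0],45],[[0,0,0],[0,0,0],45],[[0,0,0],[0,0,0],45]], "force": 60}}

```text
time: 13.1
ee_pos: [0.6745, 0.0564, 0.0825]
tcp_rot: [-179.9, 0.2, 159.5]
wrist_force: [-4.1, -5.0, 7.2]
opening: 0.049
grasp_force: 62.7
```

```bash
python3 -c "
from h import *
knob()"
```

```text
t 13.1 stand xy [0.0215 0.0547] z 0.0825 rot [-179.88    0.19  159.5 ] q [ 4.9 21.8 17.9 86.  -0.2 25.4] F [-4.07 -4.95  7.22] M [-1.392  0.951 -0.005] op 0.049 62.724918723106384
to knob, tool axes [ 0.0014  0.0001 -0.    ]
```

Emit:
{"op": "servo_tool", "data": {"moves": [[[0,0,0],[0.001,0,0],75],[[0,0,0],[0,0,-0.005],75],[[0,0,0],[0,0,0],75],[[0,0,0],[0,0,0],45],[[0,0,0],[0,0,0],45],[[0,0,0],[0,0,0],45],[[0,0,0],[0,0,0],45],[[0,0,0],[0,0,0],45]], "force": 60}}

```text
time: 13.9
ee_pos: [0.6732, 0.0568, 0.0865]
tcp_rot: [-179.9, 0.1, 159.5]
wrist_force: [-4.5, -5.6, 9.2]
opening: 0.0485
grasp_force: 62.2
```

```bash
python3 -c "
from h import *
knob()"
```

```text
t 13.9 stand xy [0.0201 0.0549] z 0.0865 rot [-1.7986e+02  1.2000e-01  1.5951e+02] q [ 4.9 21.7 18.2 86.5 -0.2 25.4] F [-4.46 -5.57  9.23] M [-1.388  0.883  0.037] op 0.0485 62.243242263793945
to knob, tool axes [ 0.0001  0.0002 -0.    ]
```

Emit:
{"op": "servo_tool", "data": {"moves": [[[0,0,0],[0,0,-0.0025],45],[[0,0,3],[0,0,0],45],[[0,0,4],[0,0,0],45],[[0,0,4],[0,0,0],45],[[0,0,4],[0,0,0],45]]}}

```text
time: 14.4
ee_pos: [0.6731, 0.057, 0.0867]
tcp_rot: [-179.8, 0.1, 144.4]
wrist_force: [1.6, -3.1, -4.4]
opening: 0.0486
grasp_force: 65.4
```

```bash
python3 -c "
from h import *
knob()"
```

```text
t 14.4 stand xy [0.02   0.0551] z 0.0867 rot [-1.7984e+02  6.0000e-02  1.4437e+02] q [ 4.9 21.8 18.4 86.7 -0.2 40.5] F [ 1.65 -3.1  -4.39] M [-1.14  -0.162  0.254] op 0.0486 65.3884506225586
to knob, tool axes [-0.0001 -0.      0.    ]
```

Emit:
{"op": "servo_tool", "data": {"moves": [[[0,0,3],[0,0,0],45],[[0,0,3],[0,0,0],45],[[0,0,3],[0,0,0],45],[[0,0,3],[0,0,0],45]]}}

```text
time: 14.8
ee_pos: [0.6732, 0.0572, 0.0867]
tcp_rot: [-179.9, 0.1, 132.4]
wrist_force: [2.3, -4.0, -3.7]
opening: 0.0483
grasp_force: 65.5
```

```bash
python3 -c "
from h import *
knob()
im,d=camera('side');P=cloud('side',d);v=P[...,:2]-O;X=v@S;Y=v@N
m=(abs(X-.03)<.02)&(abs(Y+.06)<.02)&(P[...,2]>.056)&(P[...,2]<.13);q=P[m];print('probe z',np.histogram(q[:,2],np.arange(.055,.125,.005))[0])
d0=np.load('side0.npy');P=cloud('side',d0);v=P[...,:2]-O;X=v@S;Y=v@N
m=(abs(X-.03)<.02)&(abs(Y+.06)<.02)&(P[...,2]>.056)&(P[...,2]<.13);q=P[m];print('probe z',np.histogram(q[:,2],np.arange(.055,.125,.005))[0])
"
```

```text
t 14.8 stand xy [0.0201 0.0552] z 0.0867 rot [-1.7986e+02  9.0000e-02  1.3242e+02] q [ 4.9 21.8 18.4 86.7 -0.2 52.5] F [ 2.29 -4.04 -3.67] M [-1.059 -0.203  0.287] op 0.0483 65.46261191368103
to knob, tool axes [-0.0001 -0.0001  0.    ]
probe z [ 6 20 36  6  4  3 14 15 38 10  6  1  0  0]
probe z [ 0  0  3  9  5  2  8  6 20 22 32  4  6  0]
```

Emit:
{"op": "servo_tool", "data": {"moves": [[[0,0,3],[0,0,0],45],[[0,0,3],[0,0,0],45],[[0,0,3],[0,0,0],45],[[0,0,3],[0,0,0],45],[[0,0,3],[0,0,0],45]]}}

```text
time: 15.35
ee_pos: [0.6733, 0.0573, 0.0867]
tcp_rot: [-179.9, 0.1, 117.5]
wrist_force: [3.9, -3.4, -6.0]
opening: 0.0487
grasp_force: 65.3
```

```bash
cat >> h.py <<'E'
def mz(n=8):
    M=[];
    for i in range(n):
        o=get_obs();M.append(o['torque'][2]);_,d=camera('side')
    P=cloud('side',d);v=P[...,:2]-O;X=v@S;Y=v@N
    m=(abs(X-.03)<.02)&(abs(Y+.06)<.02)&(P[...,2]>.056)&(P[...,2]<.13);q=P[m]
    print('t',o['time'],'yaw',round(o['tcp_rot'][2],2),'Mz',np.round(np.mean(M),4),'+-',np.round(np.std(M)/n**.5,4),np.round(M,2),'z',np.round(o['ee_pos'],4),'probe',np.histogram(q[:,2],np.arange(.055,.125,.005))[0])
E
python3 -c "
from h import *
mz()"
```

```text
t 15.7 yaw 117.56 Mz -0.1998 +- 0.0812 [ 0.34 -0.02 -0.38 -0.35 -0.31 -0.32 -0.26 -0.3 ] z [0.6733 0.0573 0.0867] probe [ 7 22 37  4  6 11 15 28 21  5  2  0  0  0]
```

Emit:
{"op": "servo_tool", "data": {"moves": [[[0,0,1.5],[0,0,0],45],[[0,0,1.5],[0,0,0],45]]}}

```text
time: 15.95
ee_pos: [0.6734, 0.0573, 0.0867]
tcp_rot: [-179.9, 0.1, 114.5]
wrist_force: [4.0, -5.1, -6.3]
opening: 0.049
grasp_force: 65.3
```

```bash
python3 -c "
from h import *
mz()"
```

```text
t 16.3 yaw 114.57 Mz -0.0549 +- 0.0487 [ 0.29  0.01 -0.11 -0.13 -0.18 -0.1  -0.1  -0.11] z [0.6734 0.0573 0.0867] probe [ 8 31 27  4  6 16 13 40 13  4  3  0  0  0]
```

Emit:
{"op": "servo_tool", "data": {"moves": [[[0,0,1.5],[0,0,0],45],[[0,0,1.5],[0,0,0],45]]}}

```text
time: 16.55
ee_pos: [0.6734, 0.0573, 0.0867]
tcp_rot: [-179.9, 0.1, 111.5]
wrist_force: [4.2, -4.3, -6.0]
opening: 0.0484
grasp_force: 65.3
```

```bash
python3 -c "
from h import *
mz()"
```

```text
t 16.9 yaw 111.57 Mz -0.0398 +- 0.0465 [ 0.27  0.05 -0.09 -0.12 -0.12 -0.16 -0.09 -0.07] z [0.6734 0.0573 0.0867] probe [ 8 21 31  7  6 13 15 41  6  5  0  0  0  0]
```

```bash
cat > r.sh <<'E'
python3 -c "
from workcell import *
o=get_obs();print(round(o['time'],2),'yaw',round(o['tcp_rot'][2],2),'Mz',round(o['torque'][2],3),'e6',o['joint_efforts'].round(3)[[0,5]],'F',o['wrist_force'].round(1))"
E
chmod +x r.sh; ./r.sh
```

```text
16.95 yaw 111.57 Mz -0.128 e6 [ 3.073 -0.138] F [ 4.2 -3.7 -6. ]
```

Emit:
{"op": "servo_tool", "data": {"moves": [[[0,0,1],[0,0,0],45],[[0,0,1],[0,0,0],45]]}}

```text
time: 17.15
ee_pos: [0.6734, 0.0574, 0.0867]
tcp_rot: [-179.9, 0.1, 109.6]
wrist_force: [4.4, -4.0, -6.3]
opening: 0.0486
grasp_force: 65.3
```

```bash
r.sh
```

```text
17.15 yaw 109.57 Mz 0.305 e6 [ 2.831 -0.028] F [ 4.4 -4.  -6.3]
```

Emit:
{"op": "servo_tool", "data": {"moves": [[[0,0,1],[0,0,0],45]]}}

```text
time: 17.25
ee_pos: [0.6734, 0.0574, 0.0867]
tcp_rot: [-179.9, 0.1, 108.6]
wrist_force: [3.7, -3.6, -5.9]
opening: 0.0486
grasp_force: 65.3
```

```bash
r.sh
```

```text
17.25 yaw 108.57 Mz 0.307 e6 [ 2.833 -0.01 ] F [ 3.7 -3.6 -5.9]
```

Emit:
{"op": "servo_tool", "data": {"moves": [[[0,0,1],[0,0,0],45]]}}

```text
time: 17.35
ee_pos: [0.6734, 0.0574, 0.0867]
tcp_rot: [-179.9, 0.1, 107.6]
wrist_force: [4.9, -4.6, -5.9]
opening: 0.0484
grasp_force: 65.3
```

```bash
r.sh
```

```text
17.35 yaw 107.57 Mz 0.319 e6 [ 2.828 -0.009] F [ 4.9 -4.6 -5.9]
```

Emit:
{"op": "servo_tool", "data": {"moves": [[[0,0,1],[0,0,0],45]]}}

```text
time: 17.45
ee_pos: [0.6734, 0.0574, 0.0867]
tcp_rot: [-179.9, 0.1, 106.6]
wrist_force: [4.2, -4.2, -6.1]
opening: 0.0483
grasp_force: 65.3
```

```bash
r.sh
```

```text
17.45 yaw 106.57 Mz 0.252 e6 [ 2.824 -0.009] F [ 4.2 -4.2 -6.1]
```

Emit:
{"op": "servo_tool", "data": {"moves": [[[0,0,1],[0,0,0],45]]}}

```text
time: 17.55
ee_pos: [0.6735, 0.0574, 0.0867]
tcp_rot: [-180.0, 0.1, 105.6]
wrist_force: [3.3, -4.9, -5.5]
opening: 0.0486
grasp_force: 65.3
```

```bash
r.sh
```

```text
17.55 yaw 105.57 Mz 0.213 e6 [ 2.822 -0.009] F [ 3.3 -4.9 -5.5]
```

Emit:
{"op": "servo_tool", "data": {"moves": [[[0,0,1],[0,0,0],45]]}}

```text
time: 17.65
ee_pos: [0.6735, 0.0574, 0.0867]
tcp_rot: [-180.0, 0.1, 104.6]
wrist_force: [4.1, -4.7, -7.2]
opening: 0.0489
grasp_force: 65.3
```

```bash
r.sh
```

```text
17.65 yaw 104.57 Mz 0.3 e6 [ 2.817 -0.009] F [ 4.1 -4.7 -7.2]
```

Emit:
{"op": "servo_tool", "data": {"moves": [[[0,0,1],[0,0,0],45]]}}

```text
time: 17.75
ee_pos: [0.6735, 0.0574, 0.0867]
tcp_rot: [-180.0, 0.1, 103.6]
wrist_force: [4.7, -5.5, -6.2]
opening: 0.0486
grasp_force: 65.3
```

```bash
r.sh
```

```text
17.75 yaw 103.57 Mz 0.312 e6 [ 2.811 -0.009] F [ 4.7 -5.5 -6.2]
```

Emit:
{"op": "servo_tool", "data": {"moves": [[[0,0,1],[0,0,0],45]]}}

```text
time: 17.85
ee_pos: [0.6735, 0.0574, 0.0867]
tcp_rot: [-180.0, 0.1, 102.6]
wrist_force: [3.4, -4.2, -6.1]
opening: 0.0487
grasp_force: 65.3
```

```bash
r.sh
```

```text
17.85 yaw 102.57 Mz 0.295 e6 [ 2.813 -0.009] F [ 3.4 -4.2 -6.1]
```

Emit:
{"op": "servo_tool", "data": {"moves": [[[0,0,1],[0,0,0],45]]}}

```text
time: 17.95
ee_pos: [0.6735, 0.0574, 0.0867]
tcp_rot: [-180.0, 0.1, 101.6]
wrist_force: [3.9, -3.9, -6.6]
opening: 0.049
grasp_force: 65.3
```

```bash
r.sh
```

```text
17.95 yaw 101.57 Mz 0.294 e6 [ 2.81  -0.009] F [ 3.9 -3.9 -6.6]
```

Emit:
{"op": "servo_tool", "data": {"moves": [[[0,0,1],[0,0,0],45]]}}

```text
time: 18.05
ee_pos: [0.6735, 0.0574, 0.0867]
tcp_rot: [-180.0, 0.1, 100.6]
wrist_force: [4.2, -4.6, -6.3]
opening: 0.0485
grasp_force: 65.3
```

```bash
r.sh
```

```text
18.05 yaw 100.57 Mz 0.277 e6 [ 2.81  -0.008] F [ 4.2 -4.6 -6.3]
```

Emit:
{"op": "servo_tool", "data": {"moves": [[[0,0,1],[0,0,0],45]]}}

```text
time: 18.15
ee_pos: [0.6735, 0.0574, 0.0867]
tcp_rot: [-180.0, 0.1, 99.6]
wrist_force: [3.5, -4.2, -5.8]
opening: 0.0483
grasp_force: 65.3
```

```bash
r.sh
```

```text
18.15 yaw 99.57 Mz 0.303 e6 [ 2.809 -0.008] F [ 3.5 -4.2 -5.8]
```

Emit:
{"op": "servo_tool", "data": {"moves": [[[0,0,1],[0,0,0],45]]}}

```text
time: 18.25
ee_pos: [0.6735, 0.0574, 0.0867]
tcp_rot: [-180.0, 0.1, 98.6]
wrist_force: [4.2, -4.3, -6.2]
opening: 0.0487
grasp_force: 65.3
```

```bash
r.sh
```

```text
18.25 yaw 98.57 Mz 0.265 e6 [ 2.81  -0.008] F [ 4.2 -4.3 -6.2]
```

Emit:
{"op": "servo_tool", "data": {"moves": [[[0,0,1],[0,0,0],45]]}}

```text
time: 18.35
ee_pos: [0.6736, 0.0574, 0.0868]
tcp_rot: [-180.0, 0.1, 97.6]
wrist_force: [3.9, -4.3, -6.0]
opening: 0.0487
grasp_force: 65.3
```

```bash
r.sh
```

```text
18.35 yaw 97.57 Mz 0.299 e6 [ 2.81  -0.008] F [ 3.9 -4.3 -6. ]
```

Emit:
{"op": "servo_tool", "data": {"moves": [[[0,0,1],[0,0,0],45]]}}

```text
time: 18.45
ee_pos: [0.6736, 0.0574, 0.0867]
tcp_rot: [-180.0, 0.1, 96.6]
wrist_force: [5.2, -3.6, -6.5]
opening: 0.0482
grasp_force: 65.3
```

```bash
r.sh
```

```text
18.45 yaw 96.57 Mz 0.283 e6 [ 2.812 -0.008] F [ 5.2 -3.6 -6.5]
```

Emit:
{"op": "servo_tool", "data": {"moves": [[[0,0,1],[0,0,0],45]]}}

```text
time: 18.55
ee_pos: [0.6736, 0.0574, 0.0867]
tcp_rot: [-180.0, 0.1, 95.6]
wrist_force: [5.0, -4.5, -5.6]
opening: 0.0487
grasp_force: 65.3
```

```bash
r.sh
```

```text
18.55 yaw 95.57 Mz 0.267 e6 [ 2.814 -0.008] F [ 5.  -4.5 -5.6]
```

Emit:
{"op": "servo_tool", "data": {"moves": [[[0,0,1],[0,0,0],45]]}}

```text
time: 18.65
ee_pos: [0.6736, 0.0574, 0.0867]
tcp_rot: [-180.0, 0.1, 94.6]
wrist_force: [5.1, -4.2, -6.7]
opening: 0.0482
grasp_force: 65.3
```

```bash
r.sh; python3 -c "
from h import *
im,d=camera('side')
P=cloud('side',np.load('side0.npy'));P1=cloud('side',d)
print(px('side',np.r_[O+.03*S-.06*N,.05]),px('side',np.r_[O+.03*S-.06*N,.09]))
save('a7.png',cv2.resize(im[190:260,220:310],(720,560),interpolation=cv2.INTER_CUBIC))"
```

```text
18.65 yaw 94.57 Mz 0.272 e6 [ 2.815 -0.008] F [ 5.1 -4.2 -6.7]
[265.77816563 224.77055121] [265.23279851 210.37783778]
```

View pics/a7.png

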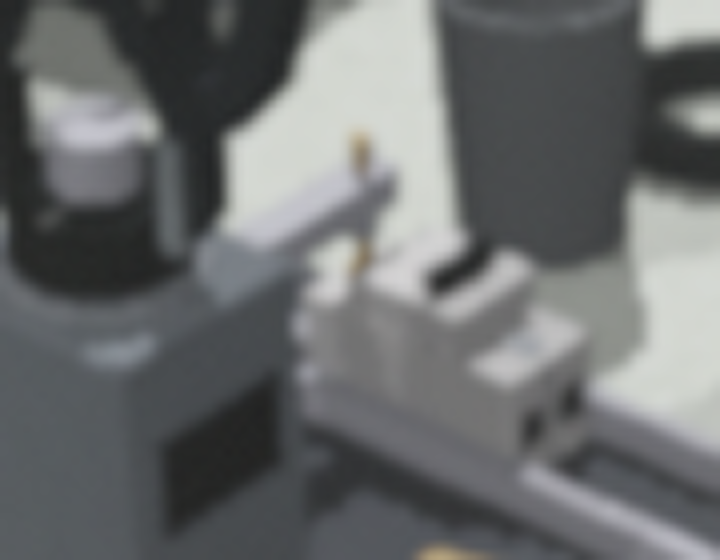

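The foot at crop (358,265) is a few mm above the module's shoulder at about (340,290). There's no contact yet, so I'll continue.

Emit:
{"op": "servo_tool", "data": {"moves": [[[0,0,1],[0,0,0],45],[[0,0,1],[0,0,0],45]]}}

```text
time: 18.9
ee_pos: [0.6736, 0.0574, 0.0867]
tcp_rot: [-180.0, 0.1, 92.6]
wrist_force: [4.8, -4.3, -7.0]
opening: 0.0484
grasp_force: 65.3
```

```bash
r.sh
```

```text
18.9 yaw 92.57 Mz 0.279 e6 [2.809 0.008] F [ 4.8 -4.3 -7. ]
```

Emit:
{"op": "servo_tool", "data": {"moves": [[[0,0,1],[0,0,0],45]]}}

```text
time: 19.0
ee_pos: [0.6736, 0.0574, 0.0867]
tcp_rot: [-180.0, 0.1, 91.6]
wrist_force: [5.0, -3.6, -6.5]
opening: 0.0485
grasp_force: 65.3
```

```bash
r.sh
```

```text
19.0 yaw 91.57 Mz 0.251 e6 [2.806 0.035] F [ 5.  -3.6 -6.5]
```

Emit:
{"op": "servo_tool", "data": {"moves": [[[0,0,1],[0,0,0],45]]}}

```text
time: 19.1
ee_pos: [0.6736, 0.0574, 0.0867]
tcp_rot: [180.0, 0.1, 90.6]
wrist_force: [5.0, -4.1, -5.9]
opening: 0.0486
grasp_force: 65.3
```

```bash
r.sh
```

```text
19.1 yaw 90.57 Mz 0.318 e6 [2.811 0.047] F [ 5.  -4.1 -5.9]
```

Emit:
{"op": "servo_tool", "data": {"moves": [[[0,0,1],[0,0,0],45]]}}

```text
time: 19.2
ee_pos: [0.6736, 0.0574, 0.0867]
tcp_rot: [180.0, 0.1, 89.6]
wrist_force: [4.8, -3.8, -6.9]
opening: 0.0485
grasp_force: 65.3
```

```bash
r.sh
```

```text
19.2 yaw 89.58 Mz 0.357 e6 [2.807 0.058] F [ 4.8 -3.8 -6.9]
```

Emit:
{"op": "servo_tool", "data": {"moves": [[[0,0,1],[0,0,0],45]]}}

```text
time: 19.3
ee_pos: [0.6737, 0.0574, 0.0867]
tcp_rot: [180.0, 0.1, 88.6]
wrist_force: [5.5, -3.9, -6.8]
opening: 0.0486
grasp_force: 65.3
```

```bash
r.sh
```

```text
19.3 yaw 88.57 Mz 0.356 e6 [2.809 0.07 ] F [ 5.5 -3.9 -6.8]
```

Emit:
{"op": "servo_tool", "data": {"moves": [[[0,0,1],[0,0,0],45]]}}

```text
time: 19.4
ee_pos: [0.6737, 0.0574, 0.0867]
tcp_rot: [180.0, 0.1, 87.6]
wrist_force: [5.4, -4.7, -6.4]
opening: 0.0484
grasp_force: 65.3
```

```bash
r.sh
```

```text
19.4 yaw 87.57 Mz 0.378 e6 [2.813 0.081] F [ 5.4 -4.7 -6.4]
```

Contact is clear: the torque signal rises 0.0115 N·m per degree, as expected, and now corresponds to about 6 N. Another 2.6° should give 8 N.

Emit:
{"op": "servo_tool", "data": {"moves": [[[0,0,1],[0,0,0],45],[[0,0,1],[0,0,0],45],[[0,0,0.6],[0,0,0],45]]}}

```text
time: 19.7
ee_pos: [0.6737, 0.0574, 0.0867]
tcp_rot: [180.0, 0.1, 85.0]
wrist_force: [5.5, -4.5, -6.0]
opening: 0.0484
grasp_force: 65.3
```

```bash
r.sh
```

```text
19.7 yaw 84.98 Mz 0.35 e6 [2.818 0.315] F [ 5.5 -4.5 -6. ]
```

Emit:
{"op": "servo_tool", "data": {"moves": [[[0,0,0],[0,0,0],45],[[0,0,0],[0,0,0],45],[[0,0,0],[0,0,0],45]]}}

```text
time: 20.0
ee_pos: [0.6737, 0.0574, 0.0867]
tcp_rot: [180.0, 0.1, 85.0]
wrist_force: [5.4, -4.0, -7.1]
opening: 0.0483
grasp_force: 65.3
```

```bash
r.sh
```

```text
20.0 yaw 85.0 Mz 0.205 e6 [2.925 0.187] F [ 5.4 -4.  -7.1]
```

Emit:
{"op": "servo_tool", "data": {"moves": [[[0,0,0],[0,0,0],75],[[0,0,0],[0,0,0],100],[[0,0,0],[0,0,0],100],[[0,0,0],[0,0,0],100],[[0,0,0],[0,0,0],100]]}}

```text
time: 20.5
ee_pos: [0.6734, 0.0582, 0.0881]
tcp_rot: [179.9, 0.0, 85.0]
wrist_force: [-0.0, 0.7, -0.5]
opening: 0.0857
grasp_force: 0.0
```

Emit:
{"op": "servo_tool", "data": {"moves": [[[0,0,0],[0,0,-0.02],100],[[0,0,0],[0,0,-0.03],100],[[0,0,0],[0,0,-0.04],100],[[0,0,0],[0,0,-0.03],100],[[0,0,0],[0,0,0],100],[[0,0,0],[0,0,0],100]]}}

```text
time: 21.1
ee_pos: [0.6737, 0.0582, 0.2084]
tcp_rot: [179.9, 0.0, 85.0]
wrist_force: [-0.0, -1.0, 0.0]
opening: 0.0852
grasp_force: 0.0
```

```bash
python3 -c "
from h import *
st()
im,d=camera('side');P=cloud('side',d);v=P[...,:2]-O;X=v@S;Y=v@N
m=(Y>-.085)&(Y<-.035)&(P[...,2]>.030)&(P[...,2]<.056)&(X>-.14)&(X<.06);print('module X',np.percentile(X[m],[2,98]))
print([(r['score'],w('side',r['xyz'])) for r in mark_of('fine_mark','side')])
a=cv2.resize(im[190:260,215:305],(540,420),interpolation=cv2.INTER_CUBIC)
save('a8.png',a)"
```

```text
t 21.1 stand xy [0.0204 0.0563] z 0.2084 rot [1.7988e+02 4.0000e-02 8.4960e+01] q [ 5.000e+00  2.430e+01  3.530e+01  1.009e+02 -1.000e-01  1.000e+02] F [-0.02 -1.03  0.02] M [-0.013 -0.01   0.012] op 0.0852 0.0
module X [-0.04106261  0.0396829 ]
[(0.54, array([0.6755931 , 0.04634711, 0.16437632]))]
```

View pics/a8.png

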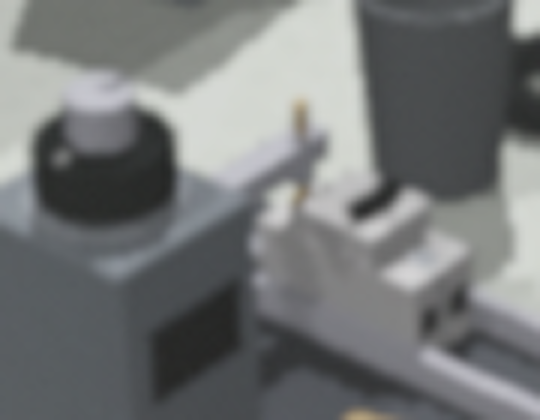

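The picture shows the foot at crop (300,195) bearing on the module's shoulder. The module is home (X −0.041 to +0.040), the inner knob's mark is where it was, and the arm is clear.

```bash
python3 -c "
from workcell import job_done
print(job_done())"
```

```text
the job is handed in; nothing more can be done
None
```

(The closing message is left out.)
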